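# Turn a brake pad over by way of the vice and balance it on the domed stand

### The arm

A 7-joint arm with a two-finger parallel gripper is mounted at the origin on the work surface. World frame = base frame: x ahead of the robot, y to its left, z up, the work surface at z = 0. Lengths are in m, angles in degrees, forces in N, time in s.
With the tool pointing down it reaches from about 0.425 to 0.875 m from the base axis. Payload 4.7 kg.
Tool frame: the origin (TCP) lies at the very end of the fingers, on their centre line; the grasp point (between the pads) lies 19 mm behind it; z points along the fingers, y is the line along which they close (so a half turn about z gives the same grasp; the last joint's range is limited). The gripper opens to 87 mm and grips with 3 to 60 N. Pads are 19 mm wide; open, the fingers measure 117 mm over their backs; the gripper's body (75 mm by 190 mm) begins 51 mm behind the grasp point.
Start: joints at [69.735, 18.392, -4.016, 83.108, 1.295, 78.541, -3.26], TCP at [0.234, -0.607, 0.223] pointing down, gripper open.
Joint ranges: [-163.93, 163.93], [-17.29, 119.83], [-79.2, 71.16], [3.27, 140.29], [-89.18, 269.18], [5.43, 117.66], [-154.24, 154.24]. Speed limits (degrees/s): [147.25, 147.25, 180, 180, 180, 180, 180].

### API

Orientations are given as [roll, pitch, yaw] about the fixed x, y, z axes, in that order (R = Rz(yaw) Ry(pitch) Rx(roll)).
In Python, from cell import get_obs, cams, ticket, finder gives the robot as it stands.
- The arm moves only by the shell command python3 -m creep 'ROWS' [FORCE]. ROWS is text: rows parted by semicolons, each of 5 numbers parted by spaces: the shift along the world's x, y, z in m, then the turn about the world's z in degrees, then the finger opening in m, from 0 to 0.087. A call has 1 to 8 rows; each row shifts and turns the commanded pose from where the row before left it; what a row does not reach is not made up. A row lasts 1/8 s, in which the tool goes at most 62.5 mm and 10.7 degrees, less where a joint would pass 70% of its speed; a pose out of reach is approached as far as the arm can. A call with a gripper value outside its range is refused whole. The fingers move at their own pace and stop on an object; FORCE is the grip in N (left out, the last holds). Time passes only in rows, so rows that do not move let the fingers close. It gives the time, the measured TCP pose, the force, the opening and the grip force at its end, in the units of the state.
- get_obs(): the state, without advancing time (a new reading comes with each control period).
- cams.read_camera(name): name is "scene" or "side" or "wrist"; returns the picture (420x560x3 uint8, red, green, blue); there is no depth.
- cams.calibration(name): a dict with "fx", "fy", "cx", "cy" (pixels), "k1" (the pictures are not rectified: a ray, as slopes to the right and down, at radius r is drawn at 1 + k1 r^2 times it, then the intrinsics apply), "extrinsics" (4x4, takes a point from world to camera coordinates). Camera axes: x right, y down, z forward; pixel columns grow to the right and rows downward; lengths in m; the calibration is good to about 2 mm. A picture is of the moment at which its call begins: read the wrist's pose just before it. calibration takes no time and is no camera call; for the wrist camera it gives the pose at the moment of the call.
- ticket.sign_off(): hands the job in; it is judged then, once.
Trained networks look in the newest picture that a camera, given by its name, has taken for a name from the list of things; names that differ only in an ending like _2 or _b are one class to them, and where a whole thing is asked for, a point or a joint stands for the part that bears it (a point fixed in the world has none). Each returns a list of dicts, best first, with "p" (0 to 1); they miss things now and then, are a little off and sometimes report something else, mostly with a low value. They report only what shows in the picture. A call takes as long as a camera call.
- finder.masks_of(name, camera): "mask" (420x560 bool, what is visible of it) and "xy" ([column, row] in pixels, amid what is visible of it).
- finder.tip_of(name, camera): "xy" ([column, row] in pixels: a listed point, or the origin of a listed thing).
The state is a dict: "time_s": time; "qpos": joint angles; "joint_velocities": joint speeds; "effort": joint torques, N m; "tool_pos": TCP position; "tool_rot": TCP orientation; "force": force on the tool from outside, world axes, zero at the start; "wrist_torque": the same for the moment, N m; "grip_width": finger opening in m; "grasp_force": force on a finger pad.
Only numpy, scipy, OpenCV 4.12 (cv2) and the standard library are available. Lean on these libraries where they do the work, as an engineer would, in place of code of your own. Each camera call takes 0.05 s, during which the arm holds its last target. There are 200 camera calls.

### The job

The brake pad on the wooden block lies lining up, and its steel back has to be painted next. Stand the pad on one of its short ends between the open jaws of the vice and let go of it, then take it again, turn it fully over and leave it balanced level on top of the yellow domed stand, steel back up. Leave the other parts and tools on the bench where they are.

Things in the scene. Friction and masses are not known exactly. Their poses are not given: they have to be found in the camera images.
- pad: the brake pad to turn over: bare steel back plate 140 x 58 x 6 mm, with a brown-red lining 128 x 54 x 12 mm centred on it (18 mm thick in all, about 0.45 kg). Origin at the centre of the outer face of the steel back; x along the 140 mm length, y along the 58 mm width, z from the back towards the lining. At the start it lies lining up (z up) on the wooden block
- pad_mid (a point): the middle of the pad: the pad's origin moved 9 mm along its z, same axes
- block: wooden block 110 x 40 x 45 mm high, fixed to the bench, on which the pad lies at the start, along it; origin at the centre of its underside, x along the 110 mm
- vice: low blue machine vice, fixed, jaws open. Base 22 mm thick, 100 mm wide (y), from x = -85 to +65 mm; two jaws 90 mm long (along y), tops 58 mm above the bench; the gap between them is 26 mm wide (along x), 36 mm deep, open at both ends, the flat base its floor. Origin on the bench below the middle of the gap. Screw and bar point along -x, to 120 mm from the origin, 50 mm high
- vice_gap (a point): centre of the floor of the gap between the vice jaws, 22 mm above the bench; axes as the vice (x across the gap, y along it)
- stand: fixed stand: round dark base 100 mm across, a thin post 28 mm across, and a yellow rubber mushroom head 56 mm across with a gently domed top (dome radius 70 mm), 110 mm high in all; origin at the centre of its underside
- stand_top (a point): highest point of the stand's domed top, 110 mm above the bench
- worn_pad: worn brake pad, bare of most of its lining (same steel plate, 140 x 58 mm, 10 mm thick in all, dark grey lining 4 mm), lying flat on the bench; origin at the centre of its underside; a bystander, leave it alone
- wrench: open spanner 180 mm long, lying on the bench; origin under its middle; a bystander
- hammer: hammer 260 mm long, lying on the bench; origin under its middle; a bystander
- can: red tin, 80 mm across, 65 mm tall, upright; origin at the centre of its underside; a bystander
- bearing: steel bearing ring, 80 mm across, 22 mm high; origin at the centre of its underside; a bystander
- jar: closed jar 70 mm across, 70 mm tall; origin at the centre of its underside; a bystander

How it is judged (in metres and radians):
On the way:
1. the pad stands on a short end between the vice jaws, let go (angle between pad's own z axis and vertical between 1.2 and 1.94 rad and (angle between pad's own x axis and vertical below 0.37 rad or angle between pad's own x axis and vertical above 2.77 rad) and x of pad_mid in the frame of vice_gap between -0.03 and 0.03 m and y of pad_mid in the frame of vice_gap between -0.045 and 0.045 m and z of pad_mid in the frame of vice_gap below 0.08 m and contact force between the fingers and pad below 0.1 N and linear speed of pad below 0.03 m/s), for 0.2 s.
At the end, for the whole second after the job is handed in: the pad rests on the stand's domed top alone, steel back up and level within about 14 degrees (0.24 rad), its middle within 25 mm of the top of the dome, let go and at rest (angle between pad's own z axis and vertical above 2.9 rad and horizontal distance between pad_mid and stand_top below 0.025 m and z of pad_mid in the frame of stand_top between 0.004 and 0.015 m and contact force between pad and stand above 1 N and contact force between the fingers and pad below 0.1 N and linear speed of pad below 0.03 m/s and angular speed of pad below 0.3 rad/s); the robot touches nothing.
It fails at once if one of the other parts or tools on the bench was moved by more than 30 mm (distance of any of worn_pad, wrench, hammer, can, bearing, jar from where it was at the start of the episode above 0.03 m).
It also fails if it takes over 62 s, if anything falls off the work surface, if the arm or the gripper's body presses on something with over 40 N, if the wrist force passes 120 N, or if a joint passes its speed limit or range.

## Working session

There is one attempt and no reset: what is moved stays moved. The work goes in short steps, Python scripts to look and compute and a shell command to move; the robot and the scene stay as the last step left them, time stands still between calls to the robot, and variables do not carry over. Pictures are saved under pics/ and viewed, at most 10 in all, crops included, and the job is handed in when it is done.

```bash
mkdir -p pics; cat > h.py <<'E'
import numpy as np, cv2
from scipy.optimize import least_squares
from cell import get_obs, cams, ticket, finder
def proj(P,c):
    E=np.array(c["extrinsics"]);p=np.atleast_2d(P)@E[:3,:3].T+E[:3,3];s=p[:,:2]/p[:,2:]
    s=s*(1+c["k1"]*(s**2).sum(1,keepdims=True));return s*[c["fx"],c["fy"]]+[c["cx"],c["cy"]]
def tri(obs,z=None):  # obs: list (xy,calib)
    f=lambda v:np.concatenate([(proj(np.r_[v[:2],v[2] if z is None else z],c)-xy).ravel() for xy,c in obs])
    r=least_squares(f,[.6,0,.05] if z is None else [.6,0]);return r.x,np.abs(r.fun).max()
E
python3 - <<'E'
from h import *
o=get_obs();print(o)
C={}
for n in("scene","side"):
    im=cams.read_camera(n);C[n]=cams.calibration(n);cv2.imwrite(f"pics/{n}0.png",im[...,::-1])
    print(n,-np.array(C[n]["extrinsics"])[:3,:3].T@np.array(C[n]["extrinsics"])[:3,3])
Z={"stand_top":.11,"vice_gap":.022,"pad":.045,"pad_mid":.054,"block":0,"vice":0,"stand":0,"worn_pad":0,"wrench":0,"hammer":0,"can":0,"bearing":0,"jar":0}
for k,z in Z.items():
    obs=[]
    for n in C:
        r=finder.tip_of(k,n)
        if r:
            x,e=tri([(r[0]["xy"],C[n])],z);print(k,n,np.round(r[0]["xy"],0),round(r[0]["p"],2),x.round(4));obs.append((r[0]["xy"],C[n]))
    if len(obs)==2:x,e=tri(obs);print("   ",x.round(4),round(e,1))
E
```

```text
{'time_s': 0.0, 'qpos': array([69.73339481, 18.43820859, -4.01770194, 83.17353184,  1.29622303,
       78.5410728 , -3.26074565]), 'joint_velocities': array([-0.00284814, -0.0012899 ,  0.021768  ,  0.08759035, -0.15351797,
        0.18711399, -0.06451821]), 'effort': array([-6.43280032e-05, -4.91282129e+01, -4.04140949e-01, -3.12525022e+01,
       -6.39184099e-02,  4.36723139e-02,  2.02231736e-04]), 'tool_pos': array([ 0.23349921, -0.60602813,  0.22148347]), 'tool_rot': array([-1.79892506e+02,  6.23110844e-03,  2.10778884e+01]), 'force': array([ 0.18132626,  0.03108099, -0.7331216 ]), 'wrist_torque': array([-0.01736305,  0.02443389, -0.0295283 ]), 'grasp_force': 0.0, 'grip_width': 0.0872328621728559}
scene [1.22716684 0.66602304 1.49897983]
side [ 0.36316097 -1.08134205  0.89656512]
stand_top scene [354. 239.] 0.78 [0.4954 0.2944]
stand_top side [245. 155.] 0.79 [0.4956 0.2819]
    [0.4949 0.2926 0.1049] 0.5
vice_gap scene [290. 216.] 0.6 [0.5447 0.0329]
vice_gap side [269. 218.] 0.75 [0.5384 0.0438]
    [0.5407 0.036  0.0261] 1.4
pad scene [238. 164.] 0.79 [ 0.5274 -0.2746]
pad side
[... 616 characters left out ...]
3  ]
worn_pad side [263. 401.] 0.6 [ 0.4332 -0.5284]
    [ 0.4349 -0.5286 -0.001 ] 1.8
wrench scene [246. 247.] 0.64 [0.744  0.0043]
wrench side [344. 225.] 0.67 [ 0.7603 -0.0009]
    [0.7538 0.0012 0.0013] 2.6
hammer scene [397. 295.] 0.8 [0.5003 0.5149]
hammer side [236. 148.] 0.83 [0.4899 0.531 ]
    [0.4955 0.5168 0.0038] 1.8
can scene [300. 296.] 0.91 [0.7433 0.279 ]
can side [315. 180.] 0.78 [0.7341 0.2602]
    [ 0.7392  0.2764 -0.0111] 0.2
bearing scene [282. 275.] 0.71 [0.7309 0.1778]
bearing side [319. 195.] 0.84 [0.7245 0.1675]
    [ 0.7278  0.176  -0.0065] 0.3
jar scene [202. 211.] 0.68 [ 0.7588 -0.2289]
jar side [365. 277.] 0.95 [ 0.752  -0.2225]
    [ 0.7538 -0.2253  0.0017] 1.5
```

View pics/scene0.png

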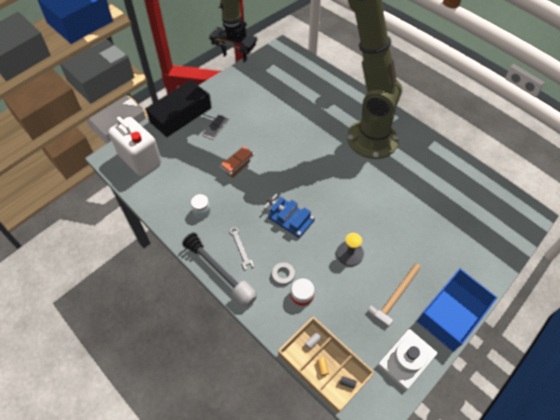

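View pics/side0.png

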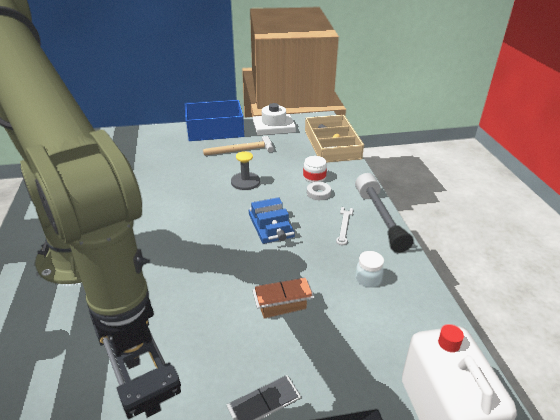

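```bash
python3 -m creep '0.035 0.039 0.01 0 0.087;0.035 0.039 0.01 0 0.087;0.035 0.039 0.01 0 0.087;0.035 0.039 0.01 0 0.087;0.035 0.039 0.01 0 0.087;0.035 0.039 0.01 0 0.087;0.03 0.035 0.01 0 0.087;0 0 0 0 0.087'
python3 - <<'E'
from h import *
im=cams.read_camera("wrist");c=cams.calibration("wrist");cv2.imwrite("pics/w1.png",im[...,::-1])
E=np.array(c["extrinsics"]);print("cam",-E[:3,:3].T@E[:3,3],E[2,:3])
for k,z in (("pad",.045),("pad_mid",.054)):
    for r in finder.tip_of(k,"wrist")[:2]:print(k,r["p"],np.round(r["xy"]),tri([(r["xy"],c)],z)[0].round(4))
for r in finder.masks_of("pad","wrist")[:2]:
    cn=max(cv2.findContours(r["mask"].astype(np.uint8),0,2)[0],key=cv2.contourArea)
    b=cv2.boxPoints(cv2.minAreaRect(cn));w=np.array([tri([(p,c)],.051)[0] for p in b]);print(r["p"],b.round(),w.round(4),w.mean(0),np.linalg.norm(w[0]-w[1]),np.linalg.norm(w[1]-w[2]))
print(get_obs()["time_s"])
E
```

```text
time_s: 2.4
tool_pos: [0.4774, -0.333, 0.2939]
tool_rot: [180.0, -0.2, 21.6]
force: [0.2, -0.6, 0.0]
grip_width: 0.0868
grasp_force: 0.0
cam [ 0.54517111 -0.30746947  0.45606002] [-0.25821549 -0.10090003 -0.9608038 ]
pad 0.61 [263. 141.] [ 0.5135 -0.2922]
pad_mid 0.59 [264. 144.] [ 0.511  -0.2949]
0.93 [[226. 184.]
 [258.  80.]
 [301.  93.]
 [269. 197.]] [[ 0.4417 -0.2651]
 [ 0.5813 -0.2605]
 [ 0.5867 -0.3164]
 [ 0.4459 -0.3267]] [ 0.51389038 -0.29218208] 0.13961937227490806 0.05619559592695149
2.6
```

View pics/w1.png

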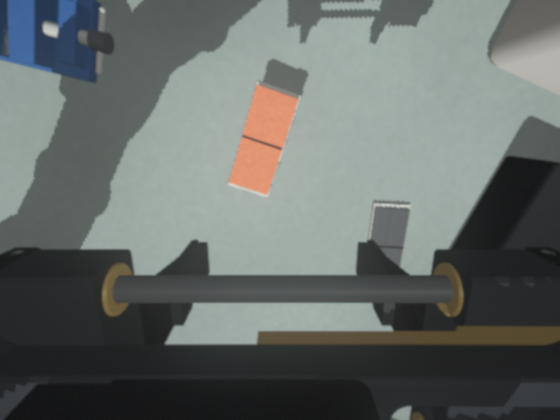

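```bash
python3 -m creep '0.03 0.015 -0.03 -9.3 0.087;0.03 0.015 -0.04 -9.3 0.087;0.03 0.01 -0.04 0 0.087;0.005 0.004 -0.04 0 0.087;0 0 -0.04 0 0.087;0 0 -0.04 0 0.087;0 0 -0.035 0 0.087;0 0 0 0 0.087' 10
python3 - <<'E'
from h import *
im=cams.read_camera("side");cv2.imwrite("pics/s1.png",cv2.resize(im[200:380,180:420],None,fx=3,fy=3)[...,::-1])
o=get_obs();print(o["tool_pos"],o["tool_rot"],o["force"],o["qpos"])
E
```

```text
time_s: 3.6
tool_pos: [0.5649, -0.2941, 0.0239]
tool_rot: [-179.8, 0.4, 2.3]
force: [-0.7, 0.7, -0.1]
grip_width: 0.0868
grasp_force: 0.0
[ 0.56695127 -0.2946466   0.02648778] [-1.79946942e+02  1.66279298e-01  2.34916067e+00] [ 0.06489357 -0.03289093  0.29827927] [ 38.49872847  27.2689922  -16.94769541  95.65520951   9.03140036
  58.5915935  -69.06648961]
```

View pics/s1.png

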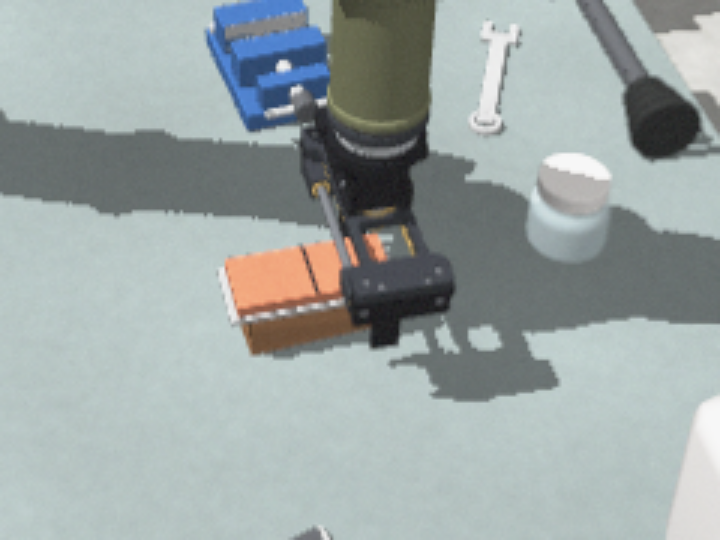

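```bash
python3 -m creep '0.004 0.002 0.002 0 0.087;0 0 0 0 0.05;0 0 0 0 0.05;0 0 0 0 0.05;0 0 0 0 0.05;0 0 0 0 0.05;0 0 0 0 0.05;0 0 0.005 0 0.05' 12
python3 -m creep '0 0 0.02 0 0.05;0 0 0.02 0 0.05;0 0 0.02 0 0.05;0 0 0.02 0 0.05;0 0 0.025 0 0.05;0 0 0.025 0 0.05;0 0 0.025 0 0.05;0 0 0 0 0.05' 12
python3 - <<'E'
from h import *
im=cams.read_camera("side");cv2.imwrite("pics/s2.png",cv2.resize(im[120:370,180:420],None,fx=2.3,fy=2.3)[...,::-1])
o=get_obs();print(o["tool_pos"],o["grip_width"],o["force"],o["grasp_force"])
E
```

```text
time_s: 4.65
tool_pos: [0.5718, -0.2918, 0.0336]
tool_rot: [180.0, 0.1, 2.5]
force: [0.8, 1.4, -2.5]
grip_width: 0.0581
grasp_force: 12.0
time_s: 5.65
tool_pos: [0.5747, -0.292, 0.1929]
tool_rot: [179.8, -0.3, 2.5]
force: [-0.3, -0.9, -4.9]
grip_width: 0.0579
grasp_force: 12.0
[ 0.57339601 -0.29163712  0.1907273 ] 0.05805844107090382 [ 0.26620746  0.65152964 -6.52250671] 11.995015740394592
```

View pics/s2.png

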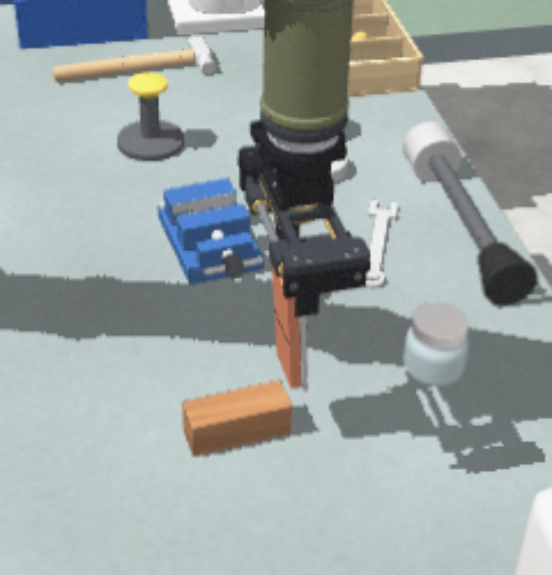

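```bash
python3 -m creep '0 0 0.02 10 0.05;0 0.02 0.02 10 0.05;-0.01 0.03 0.02 10 0.05;-0.01 0.03 0 10 0.05;-0.01 0.03 0 10 0.05;-0.01 0.03 0 10 0.05;0 0.03 0 10 0.05;0 0.02 0 10 0.05'
python3 -m creep '0 0 0 8 0.05;0 0 0 0 0.05;0 0 0 0 0.05'
python3 - <<'E'
from h import *
im=cams.read_camera("wrist");c=cams.calibration("wrist");cv2.imwrite("pics/w2.png",im[...,::-1])
for k,z in (("vice_gap",.022),("vice",0),("stand_top",.11)):
    for r in finder.tip_of(k,"wrist")[:2]:print(k,r["p"],np.round(r["xy"]),tri([(r["xy"],c)],z)[0].round(4))
o=get_obs();print(o["tool_pos"],o["tool_rot"],o["qpos"])
import json;json.dump({k:np.array(v).tolist() for k,v in c.items()},open("c2.json","w"))
E
```

```text
time_s: 6.7
tool_pos: [0.5317, -0.0995, 0.2482]
tool_rot: [-179.9, -0.0, 82.9]
force: [-0.7, -0.5, -5.6]
grip_width: 0.0579
grasp_force: 12.0
time_s: 7.08
tool_pos: [0.5322, -0.102, 0.2488]
tool_rot: [-179.9, -0.0, 90.3]
force: [0.3, -0.2, -5.2]
grip_width: 0.0574
grasp_force: 12.0
vice_gap 0.58 [288.  57.] [0.5369 0.0493]
vice 0.6 [289.  61.] [0.5388 0.0488]
[ 0.53262158 -0.10183376  0.24938147] [-1.79988853e+02 -1.01019808e-02  9.03930280e+01] [ 39.15380786   6.57527439 -33.50675379  95.25638879   3.67961506
  79.28749315   5.52825596]
```

View pics/w2.png

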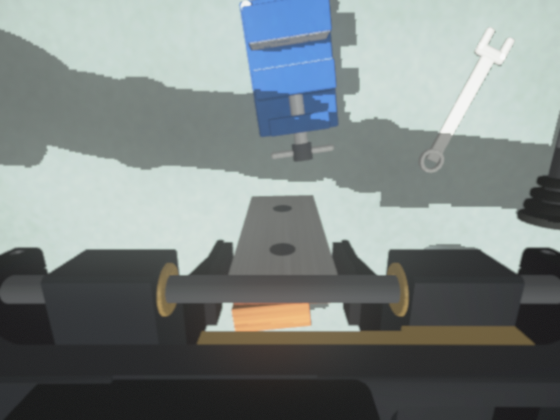

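```bash
cat > vfit.py <<'E'
from h import *
import json
c=json.load(open("c2.json"));im=cv2.imread("pics/w2.png")
hsv=cv2.cvtColor(im,cv2.COLOR_BGR2HSV);m=((hsv[...,0]>100)&(hsv[...,0]<125)&(hsv[...,1]>130)&(hsv[...,2]>60)).astype(np.uint8)
n,l,s,_=cv2.connectedComponentsWithStats(m);i=1+np.argmax(s[1:,4]);m=(l==i).astype(np.uint8)
m=cv2.morphologyEx(m,cv2.MORPH_CLOSE,np.ones((15,15)))
def box(x0,x1,y0,y1,z):return np.array([[x0,y0,z],[x1,y0,z],[x1,y1,z],[x0,y1,z]])
def W(P,v):
    a=np.radians(v[2]);R=np.array([[np.cos(a),-np.sin(a)],[np.sin(a),np.cos(a)]]);Q=P.copy();Q[:,:2]=P[:,:2]@R.T+v[:2];return proj(Q,c)
base=np.vstack([box(-.085,.065,-.05,.05,z) for z in(0,.022)])
# rear end may be outside/cropped; jaws: near -13.., far 13..
def sil(v):
    o=np.zeros(m.shape,np.uint8)
    for P in (base,np.vstack([box(-.013-.03,-.013,-.045,.045,z) for z in(.022,.058)]),np.vstack([box(.013,.013+.03,-.045,.045,z) for z in(.022,.058)])):
        cv2.fillConvexPoly(o,cv2.convexHull(W(P,v).round().astype(np.int32)),1)
    return o
from scipy.optimize import minimize
f=lambda v:-(sil([v[0]/100,v[1]/100,v[2]])&m).sum()/(sil([v[0]/100,v[1]/100,v[2]])|m).sum()
r=min((minimize(f,[53.9,4.7+d,97],method="Nelder-Mead",options=dict(initial_simplex=[[53.9,4.7+d,97],[54.9,4.7+d,97],[53.9,5.7+d,97],[53.9,4.7+d,101]])) for d in(-1,0,1)),key=lambda r:r.fun)
v=[r.x[0]/100,r.x[1]/100,r.x[2]];print(v,r.fun)
for P in (box(-.085,.065,-.05,.05,.022),box(-.013,.013,-.045,.045,.058),box(-.013,.013,-.045,.045,.022)):
    cv2.polylines(im,[(W(P,v)*8).round().astype(np.int32)],True,(0,255,255),1,cv2.LINE_AA,3)
cv2.imwrite("pics/w2o.png",cv2.resize(im[0:170,200:400],None,fx=3.5,fy=3.5,interpolation=cv2.INTER_CUBIC))
E
python3 vfit.py
```

```text
[np.float64(0.5923333333333334), np.float64(-0.05633333333333329), np.float64(102.33333333333343)] 0.0vfit.py:18: RuntimeWarning: overflow encountered in scalar negative
  f=lambda v:-(sil([v[0]/100,v[1]/100,v[2]])&m).sum()/(sil([v[0]/100,v[1]/100,v[2]])|m).sum()
```

View pics/w2o.png

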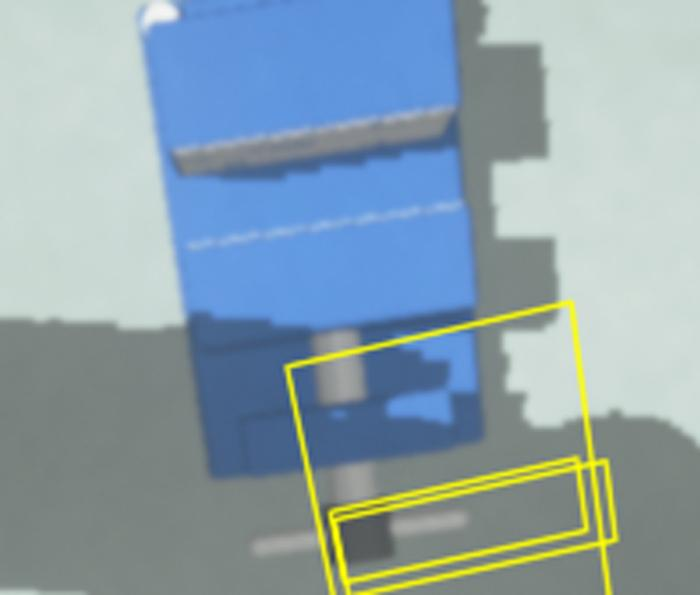

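```bash
sed -i '/^from scipy.optimize import minimize/,/^v=/d' vfit.py; sed -i 's/^for P in (box(-.085,.065,-.05,.05,.022)/P0=np.array([[.013,.045,.058],[.013,-.045,.058],[-.013,.045,.058],[-.013,-.045,.058],[-.085,.05,.015],[-.085,-.05,.015]]);U=np.array([[249.4,42.9],[330,30.6],[254.3,70.3],[332.3,58.6],[260.6,136.6],[338,125.7]])\nr=least_squares(lambda v:(W(P0,[v[0],v[1],v[2]*100])-U).ravel(),[.54,.045,.97]);v=r.x*[1,1,100];print(v,r.fun.reshape(-1,2).round(1))\n&/' vfit.py; python3 vfit.py
```

```text
[5.39972890e-01 4.81718603e-02 9.81365816e+01] [[-1.9  0.8]
 [ 2.5 -0.2]
 [-2.8 -0. ]
 [ 2.4 -0.9]
 [-0.3  0.5]
 [ 0.   0.4]]
```

```bash
python3 - <<'E'
from h import *
import json
c=json.load(open("c2.json"));g=np.array([.5326,-.1018,.2494+.019])
E=np.array(c["extrinsics"]);print(-E[:3,:3].T@E[:3,3])
for t in range(-8,13,2):
    a=np.radians(t);d=np.array([0,1,0]);n=d*np.cos(a)+np.array([0,0,np.sin(a)]);l=d*np.sin(a)-np.array([0,0,np.cos(a)])
    print(t,proj(np.array([g+.128*l+.003*n+np.array([s*.029,0,0]) for s in(-1,1)]),c).round(1).tolist(),(g+.128*l-.006*n).round(4)[1:])
E
```

```text
[ 0.53179318 -0.02565852  0.41183857]
-8 [[252.9, 222.8], [314.0, 223.1]] [-0.1256  0.1425]
-6 [[252.8, 218.2], [314.1, 218.5]] [-0.1211  0.1417]
-4 [[252.7, 213.6], [314.3, 213.9]] [-0.1167  0.1411]
-2 [[252.6, 209.0], [314.4, 209.3]] [-0.1123  0.1407]
0 [[252.5, 204.4], [314.6, 204.8]] [-0.1078  0.1404]
2 [[252.4, 199.8], [314.8, 200.2]] [-0.1033  0.1403]
4 [[252.3, 195.2], [315.0, 195.6]] [-0.0989  0.1403]
6 [[252.1, 190.6], [315.2, 191.0]] [-0.0944  0.1405]
8 [[251.9, 186.0], [315.4, 186.4]] [-0.0899  0.1408]
10 [[251.7, 181.5], [315.7, 181.8]] [-0.0855  0.1413]
12 [[251.5, 176.9], [316.0, 177.2]] [-0.0811  0.1419]
```

```bash
python3 -m creep '0.002 0.03 0 3 0.05;0.002 0.03 0 3 0.05;0.003 0.03 0 1.7 0.05;0 0.03 0 0 0.05;0 0.029 0 0 0.05;0 0 -0.03 0 0.05;0 0 -0.03 0 0.05;0 0 0 0 0.05'
python3 -m creep '0 0 0 0 0.05;0 0 0 0 0.05;0 0 0 0 0.05'
python3 - <<'E'
from h import *
im=cams.read_camera("wrist");c=cams.calibration("wrist");cv2.imwrite("pics/w3.png",cv2.resize(im[120:340,160:400],None,fx=3,fy=2.7)[...,::-1])
o=get_obs();p=o["tool_pos"];print(p,o["tool_rot"],o["force"])
y=np.radians(98.1);d=np.array([np.cos(y),np.sin(y),0]);w=np.array([-d[1],d[0],0]);
V=np.array([.54,.0482,0])
g=p+[0,0,.019]
for t in (0,2,4,6):
    a=np.radians(t);n=d*np.cos(a)+np.array([0,0,np.sin(a)]);l=d*np.sin(a)-np.array([0,0,np.cos(a)])
    print(t,((proj(np.array([g+.128*l+.003*n+s*.029*w for s in(-1,1)]),c)-[160,120])*[3,2.7]).round().tolist())
print("jaw",[((proj(V+s*.013*d+q*.045*w+np.array([0,0,.058]),c)-[160,120])*[3,2.7]).round().tolist() for s in(1,-1) for q in (1,-1)])
E
```

```text
time_s: 8.28
tool_pos: [0.5376, 0.0488, 0.1874]
tool_rot: [-179.7, -0.1, 98.3]
force: [-0.3, 0.2, -4.7]
grip_width: 0.0581
grasp_force: 12.0
time_s: 8.65
tool_pos: [0.5403, 0.0476, 0.1907]
tool_rot: [179.9, 0.0, 98.2]
force: [-0.0, 0.4, -5.4]
grip_width: 0.058
grasp_force: 12.0
[0.54014454 0.04743296 0.19040335] [1.79922019e+02 2.28326473e-02 9.81622274e+01] [-0.87132145  1.42841654 -4.707091  ]
0 [[461.0, 229.0], [276.0, 229.0]]
2 [[462.0, 216.0], [275.0, 216.0]]
4 [[462.0, 204.0], [275.0, 204.0]]
6 [[463.0, 192.0], [274.0, 192.0]]
jaw [[[234.0, 184.0]], [[503.0, 184.0]], [[237.0, 251.0]], [[500.0, 251.0]]]
```

View pics/w3.png

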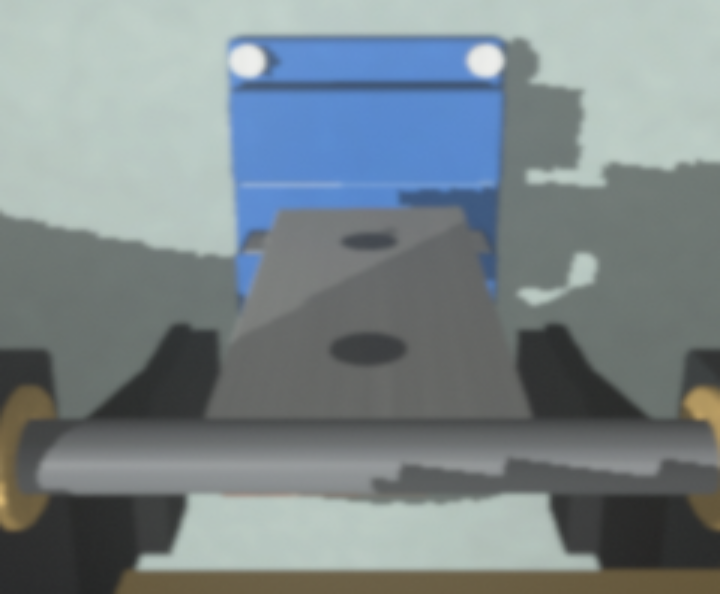

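```bash
python3 -m creep '0 0 -0.012 0 0.05;0 0 -0.012 0 0.05;0 0 -0.012 0 0.05;0 0 -0.01 0 0.05;0 0 -0.008 0 0.05;0 0 -0.004 0 0.05;0 0 0 0 0.05;0 0 0 0 0.05'
```

```text
time_s: 9.7
tool_pos: [0.5412, 0.0472, 0.1341]
tool_rot: [179.8, 0.1, 98.2]
force: [-2.3, -0.6, 7.4]
grip_width: 0.0577
grasp_force: 12.0
```

```bash
python3 -m creep '0 0 0 0 0.08;0 0 0 0 0.08;0 0 0 0 0.08;0 0 0 0 0.08;0 0 0 0 0.08;0 0 0 0 0.08;0 0 0 0 0.08;0 0 0 0 0.08'
python3 - <<'E'
from h import *
for n in("wrist","scene"):
    im=cams.read_camera(n);c=cams.calibration(n)
    print(get_obs()["tool_pos"])
    for k in("pad","pad_mid"):
        for r in finder.tip_of(k,n)[:1]:print(n,k,r["p"],np.round(r["xy"]),tri([(r["xy"],c)],.092)[0].round(4))
    im=im[120:340,160:400] if n=="wrist" else im[170:260,250:340]
    cv2.imwrite(f"pics/r_{n}.png",cv2.resize(im,(480,440))[...,::-1])
cv2.imwrite("pics/r4.png",np.hstack([cv2.imread("pics/r_wrist.png"),cv2.imread("pics/r_scene.png")])[:,:960:1][:, ::1] if 0 else cv2.resize(np.hstack([cv2.imread("pics/r_wrist.png"),cv2.imread("pics/r_scene.png")]),(790,362)))
E
```

```text
time_s: 10.7
tool_pos: [0.5397, 0.0474, 0.1316]
tool_rot: [180.0, 0.0, 98.2]
force: [0.6, 0.1, 0.1]
grip_width: 0.0798
grasp_force: 0.0
[0.53971334 0.04746143 0.13159735]
wrist pad 0.58 [282. 232.] [0.5384 0.0491]
wrist pad_mid 0.76 [284. 245.] [0.5416 0.0395]
[0.53972336 0.04743293 0.13159577]
scene pad 0.43 [294. 208.] [0.5418 0.052 ]
scene pad_mid 0.54 [294. 202.] [0.5236 0.0302]
```

View pics/r4.png

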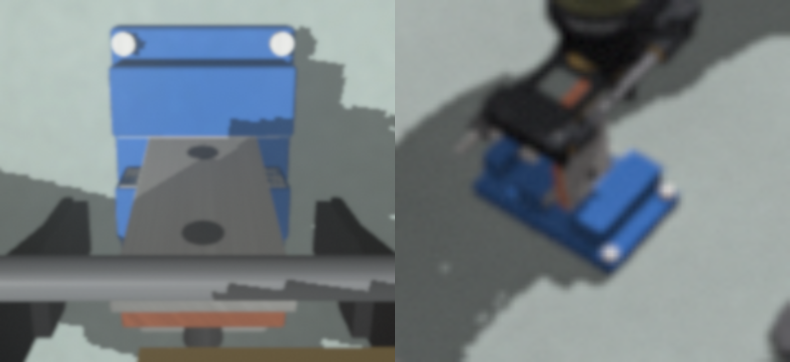

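```bash
python3 -m creep '0 0 0.012 0 0.08;0 0 0 0 0.05;0 0 0 0 0.05;0 0 0 0 0.05;0 0 0 0 0.05;0 0 0 0 0.05;0 0 0.005 0 0.05;0 0 0.01 0 0.05' 14
python3 -m creep '0 0 0.015 0 0.05;0 0 0.02 0 0.05;0 0 0.025 0 0.05;0 0 0.02 0 0.05;0 0 0 0 0.05;0 0 0 0 0.05'
```

```text
time_s: 12.0
tool_pos: [0.5383, 0.0473, 0.1576]
tool_rot: [-179.8, -0.0, 98.2]
force: [0.1, 0.5, -5.8]
grip_width: 0.0563
grasp_force: 14.0
time_s: 12.75
tool_pos: [0.5392, 0.0473, 0.2381]
tool_rot: [-180.0, 0.0, 98.2]
force: [-0.6, 0.2, -6.5]
grip_width: 0.0563
grasp_force: 14.0
```

```bash
python3 -m creep '0.01 -0.02 0 -5 0.05;0.015 -0.03 0 -10 0.05;0.02 -0.03 0 -10 0.05;0.02 -0.03 0 -10 0.05;0.02 -0.03 0 -10 0.05;0.02 -0.03 0 -10 0.05;0.015 -0.03 0 -10 0.05;0 -0.017 0 -10 0.05'
python3 -m creep '0 0 -0.03 -10 0.05;0 0 -0.03 -5 0.05;0 0 -0.03 0 0.05;0 0 0 0 0.05;0 0 0 0 0.05;0 0 0 0 0.05'
python3 - <<'E'
from h import *
o=get_obs();print(o["tool_pos"],o["tool_rot"],o["qpos"])
for n in("side","wrist"):
    im=cams.read_camera(n);cv2.imwrite(f"pics/b_{n}.png",im[...,::-1])
    for r in finder.masks_of("pad",n)[:1]:
        ys,xs=np.where(r["mask"]);print(n,r["p"],xs.min(),xs.max(),ys.min(),ys.max())
c=cams.calibration("wrist");g=o["tool_pos"]+[0,0,.01];y=np.radians(o["tool_rot"][2]);d=np.array([np.cos(y),np.sin(y),0]);w=np.array([-d[1],d[0],0])
for t in (-4,0,4,8,12):
    a=np.radians(t);n=d*np.cos(a)+np.array([0,0,np.sin(a)]);l=d*np.sin(a)-np.array([0,0,np.cos(a)])
    print(t,proj(np.array([g+.1316*l+.003*n+s*.029*w for s in(-1,1)]),c).round().tolist())
E
```

```text
time_s: 13.75
tool_pos: [0.6597, -0.1719, 0.2358]
tool_rot: [-179.9, 0.1, 22.7]
force: [1.1, -0.1, -6.4]
grip_width: 0.0563
grasp_force: 14.0
time_s: 14.5
tool_pos: [0.661, -0.1696, 0.1505]
tool_rot: [179.9, -0.2, 8.2]
force: [0.5, -0.5, -4.8]
grip_width: 0.0562
grasp_force: 14.0
[ 0.6609956  -0.16964602  0.15046661] [179.93581236  -0.18045943   8.17629696] [ 28.00817713  25.89021732 -21.43629713  82.85432798   9.62272574
  72.86889796 -76.09795009]
side 0.77 317 336 213 264
wrist 0.56 235 330 197 306
-4 [[313.0, 208.0], [254.0, 208.0]]
0 [[313.0, 199.0], [253.0, 199.0]]
4 [[313.0, 190.0], [253.0, 190.0]]
8 [[314.0, 181.0], [253.0, 181.0]]
12 [[314.0, 172.0], [252.0, 172.0]]
```

```bash
python3 -m creep '0 0 -0.015 0 0.05;0 0 -0.01 0 0.05;0 0 -0.004 0 0.05;0 0 0 0 0.05;0 0 0 0 0.05' 10
```

```text
time_s: 15.32
tool_pos: [0.6606, -0.1696, 0.1211]
tool_rot: [179.9, -0.1, 8.2]
force: [-0.6, 0.7, 4.5]
grip_width: 0.0568
grasp_force: 10.0
```

Touching the bench; now the tilt arc toward the lining side.

```bash
python3 -m creep '-0.022 -0.003 -0.002 0 0.05;-0.022 -0.003 -0.006 0 0.05;-0.02 -0.003 -0.01 0 0.05;-0.018 -0.003 -0.013 0 0.05;0 0 0 0 0.05'
python3 - <<'E'
from h import *
o=get_obs();print(o["tool_pos"],o["force"])
for n in("side","wrist"):
    im=cams.read_camera(n);cv2.imwrite(f"pics/t_{n}.png",im[...,::-1])
    for r in finder.masks_of("pad",n)[:1]:
        ys,xs=np.where(r["mask"]);print(n,r["p"],xs.min(),xs.max(),ys.min(),ys.max())
c=cams.calibration("wrist");g=o["tool_pos"]+[0,0,.01];y=np.radians(8.2);d=np.array([np.cos(y),np.sin(y),0]);w=np.array([-d[1],d[0],0])
for t in (0,20,30,40,50):
    a=np.radians(t);n=d*np.cos(a)+np.array([0,0,np.sin(a)]);l=d*np.sin(a)-np.array([0,0,np.cos(a)])
    print(t,proj(np.array([g+.1316*l+.003*n+s*.029*w for s in(-1,1)]),c).round().tolist(),proj(g+.1316*l,cams.calibration("side")).round())
E
```

```text
time_s: 15.95
tool_pos: [0.5759, -0.1822, 0.0875]
tool_rot: [-180.0, 0.1, 8.1]
force: [0.4, -0.1, 0.6]
grip_width: 0.0511
grasp_force: 0.0
[ 0.57592287 -0.18219857  0.0874676 ] [ 0.39256569 -0.06771291  0.64586378]
side 0.93 271 326 257 284
wrist 0.83 244 319 130 274
0 [[313.0, 203.0], [254.0, 203.0]] [[296. 283.]]
20 [[315.0, 158.0], [252.0, 158.0]] [[312. 278.]]
30 [[317.0, 135.0], [250.0, 135.0]] [[319. 273.]]
40 [[320.0, 112.0], [248.0, 112.0]] [[326. 268.]]
50 [[323.0, 89.0], [245.0, 89.0]] [[332. 263.]]
```

```bash
python3 - <<'E'
from h import *
for n in("side","wrist","scene"):
    im=cams.read_camera(n);c=cams.calibration(n);cv2.imwrite(f"pics/f_{n}.png",im[...,::-1])
    for r in finder.masks_of("pad",n)[:2]:
        m=r["mask"];px=im[m].astype(int);red=(px[:,0]-px[:,2])>50
        cn=max(cv2.findContours(m.astype(np.uint8),0,2)[0],key=cv2.contourArea);b=cv2.boxPoints(cv2.minAreaRect(cn))
        print(n,round(r["p"],2),m.sum(),"red",red.mean().round(2),np.median(px,0),np.round(r["xy"]),"\n",[tri([(p,c)],.018)[0].round(3).tolist() for p in b])
    for k in("pad","pad_mid"):
        for r in finder.tip_of(k,n)[:1]:print(k,round(r["p"],2),tri([(r["xy"],c)],.015)[0].round(3))
a=cv2.imread("pics/f_side.png")[190:330,230:400];b=cv2.imread("pics/f_wrist.png")[60:340,170:400]
cv2.imwrite("pics/f.png",np.hstack([cv2.resize(a,(420,346)),cv2.resize(b,(370,346))]))
E
```

```text
side 0.8 1010 red 0.08 [231. 231. 231.] [301. 271.] 
 [[0.506, -0.159], [0.658, -0.138], [0.65, -0.214], [0.505, -0.232]]
pad 0.88 [ 0.585 -0.182]
pad_mid 0.9 [ 0.576 -0.201]
wrist 0.68 10476 red 0.0 [243. 244. 242.] [279. 199.] 
 [[0.644, -0.142], [0.652, -0.199], [0.532, -0.22], [0.523, -0.155]]
pad 0.93 [ 0.578 -0.176]
pad_mid 0.55 [ 0.581 -0.18 ]
scene 0.72 424 red 0.0 [208. 202. 201.] [243. 199.] 
 [[0.654, -0.203], [0.508, -0.224], [0.514, -0.153], [0.658, -0.135]]
scene 0.2 496 red 0.07 [248. 246. 245.] [300. 294.] 
 [[0.724, 0.217], [0.67, 0.271], [0.737, 0.334], [0.79, 0.281]]
pad 0.69 [ 0.582 -0.167]
pad_mid 0.8 [ 0.573 -0.179]
```

View pics/f.png

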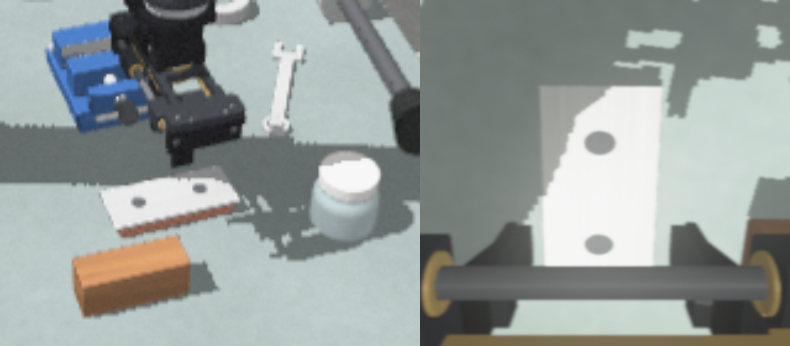

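```bash
python3 - <<'E'
from h import *
c=cams.calibration("wrist");P=lambda p:tri([(p,c)],.018)[0]
h=[P(p) for p in([281.3,174.9],[280.7,257.5])];e=[P(p) for p in([244.6,130.4],[319.2,130.4])]
s=cams.calibration("side");f=lambda u,v:[230+u*170/420,190+v*140/346]
hs=[tri([(f(*p),s)],.018)[0] for p in((139,202),(200,188))]
print("holes",h,np.mean(h,0),np.linalg.norm(h[0]-h[1]));print("far edge",e,np.mean(e,0));u=h[0]-h[1];u/=np.linalg.norm(u);print(np.degrees(np.arctan2(u[1],u[0])),"from edge",np.mean(e,0)-.07*u);print("side holes",hs,np.mean(hs,0))
im=cams.read_camera("scene");print(get_obs()["tool_pos"],get_obs()["tool_rot"])
E
```

```text
holes [array([ 0.61311283, -0.17488639]), array([ 0.54322729, -0.18433124])] [ 0.57817006 -0.17960882] 0.07052088464924712
far edge [array([ 0.64251562, -0.14286646]), array([ 0.65046346, -0.19830393])] [ 0.64648954 -0.17058519]
7.6967424995719345 from edge [ 0.57712018 -0.17996028]
side holes [array([ 0.54627746, -0.18610782]), array([ 0.61539886, -0.17633581])] [ 0.58083816 -0.18122182]
[ 0.57768821 -0.18157413  0.08857466] [1.79995689e+02 2.80745484e-03 8.17061704e+00]
```

```bash
python3 -m creep '0 0.001 0 0 0.087;0 0 0 0 0.087;0 0 0 0 0.087;0 0 -0.02 0 0.087;0 0 -0.025 0 0.087;0 0 -0.02 0 0.087;0 0 -0.012 0 0.087;0 0 -0.004 0 0.087' 40
python3 -m creep '0 0 0 0 0.087;0 0 0 0 0.05;0 0 0 0 0.05;0 0 0 0 0.05;0 0 0 0 0.05;0 0 0 0 0.05;0 0 0 0 0.05'
```

```text
time_s: 17.8
tool_pos: [0.5772, -0.1804, 0.0065]
tool_rot: [-180.0, 0.1, 8.2]
force: [-0.5, 0.7, 0.5]
grip_width: 0.0868
grasp_force: 0.0
time_s: 18.68
tool_pos: [0.5778, -0.1805, 0.0078]
tool_rot: [180.0, -0.0, 8.2]
force: [-1.0, 1.4, 2.1]
grip_width: 0.0572
grasp_force: 40.0
```

```bash
python3 -m creep '0 0 0 0 0.07;0 0 0 0 0.07;0 0 0 0 0.07;0 0 -0.004 0 0.07;0 0 0 0 0.05;0 0 0 0 0.05;0 0 0 0 0.05;0 0 0 0 0.05' 50
python3 -m creep '0 0 0 0 0.05;0 0 0.01 0 0.05;0 0 0.02 0 0.05;0 0 0.03 0 0.05;0 0 0.04 0 0.05;0 0 0.04 0 0.05;0 0 0.03 0 0.05;0 0 0 0 0.05'
python3 - <<'E'
from h import *
for n in("side","wrist"):
    im=cams.read_camera(n);c=cams.calibration(n)
    for r in finder.masks_of("pad",n)[:1]:
        ys,xs=np.where(r["mask"]);print(n,r["p"],xs.min(),xs.max(),ys.min(),ys.max())
    o=get_obs();g=o["tool_pos"];y=np.radians(o["tool_rot"][2]);d=np.array([np.cos(y),np.sin(y),0]);w=np.array([-d[1],d[0],0])
    for t in (-10,0,10):
        a=np.radians(t);l=d*np.cos(a)+np.array([0,0,np.sin(a)]);print(t,proj(np.array([g+[0,0,.014]+s*.07*l+q*.029*w for s in(1,-1) for q in(1,-1)]),c).round().tolist())
print(g,o["force"],o["wrist_torque"])
E
```

```text
time_s: 19.68
tool_pos: [0.5776, -0.1806, 0.0034]
tool_rot: [180.0, 0.0, 8.2]
force: [0.3, -0.4, -1.8]
grip_width: 0.0567
grasp_force: 50.0
time_s: 20.68
tool_pos: [0.5798, -0.1808, 0.1777]
tool_rot: [179.8, -0.4, 8.2]
force: [0.6, -0.7, -7.0]
grip_width: 0.0571
grasp_force: 50.0
side 0.83 271 330 211 233
-10 [[320.0, 210.0], [329.0, 224.0], [269.0, 213.0], [276.0, 227.0]]
0 [[321.0, 206.0], [330.0, 220.0], [268.0, 217.0], [275.0, 231.0]]
10 [[321.0, 203.0], [330.0, 216.0], [269.0, 221.0], [276.0, 235.0]]
wrist 0.76 224 344 130 330
-10 [[228.0, 136.0], [339.0, 136.0], [233.0, 386.0], [334.0, 386.0]]
0 [[224.0, 135.0], [344.0, 135.0], [236.0, 370.0], [331.0, 370.0]]
10 [[219.0, 138.0], [349.0, 138.0], [239.0, 354.0], [328.0, 354.0]]
[ 0.57631931 -0.18025881  0.17162478] [-0.58233601 -0.033376   -5.0104674 ] [ 0.00931688  0.02335429 -0.01170667]
```

```bash
python3 -m creep '0 0.02 0.01 10 0.05;-0.01 0.035 0.015 10 0.05;-0.015 0.04 0 10 0.05;-0.015 0.04 0 10 0.05;-0.015 0.04 0 10 0.05;-0.015 0.04 0 10 0.05;-0.01 0.035 0 10 0.05;0 0.02 0 10 0.05'
python3 -m creep '0 0 0 5 0.05;0 0 0 0 0.05;0 0 0 0 0.05'
python3 - <<'E'
from h import *
O=[]
for n in("wrist","scene","side"):
    im=cams.read_camera(n);c=cams.calibration(n);cv2.imwrite(f"pics/g_{n}.png",im[...,::-1])
    for r in finder.tip_of("stand_top",n)[:1]:print(n,"top",round(r["p"],2),np.round(r["xy"]),tri([(r["xy"],c)],.11)[0].round(4));O.append((r["xy"],c))
    hsv=cv2.cvtColor(im,cv2.COLOR_RGB2HSV);m=cv2.inRange(hsv,(20,130,90),(35,255,255))
    N,l,s,ct=cv2.connectedComponentsWithStats(m)
    for i in sorted(range(1,N),key=lambda i:-s[i,4])[:3]:print("yel",s[i],tri([(ct[i],c)],.105)[0].round(4))
print(tri(O));o=get_obs();print(o["tool_pos"],o["tool_rot"],o["force"])
E
```

```text
time_s: 21.88
tool_pos: [0.4957, 0.0918, 0.1973]
tool_rot: [-179.9, 0.0, 88.7]
force: [1.0, 0.1, -5.8]
grip_width: 0.0569
grasp_force: 50.0
time_s: 22.25
tool_pos: [0.4973, 0.0889, 0.1978]
tool_rot: [-179.9, 0.0, 93.0]
force: [-0.6, -0.1, -6.9]
grip_width: 0.0575
grasp_force: 50.0
scene top 0.7 [353. 237.] [0.4919 0.2873]
yel [346 233  15  15 179] [0.499  0.2925]
yel [320 359   7  14  52] [0.8861 0.5088]
side top 0.97 [246. 155.] [0.4992 0.2813]
yel [236 154   3   6  15] [0.4715 0.2869]
yel [338 135   1   1   1] [0.8407 0.3759]
(array([0.49613419, 0.28624884, 0.10927254]), np.float64(1.092105785921916))
[0.49771041 0.0892645  0.19854754] [1.79999100e+02 5.98078424e-04 9.31336699e+01] [ 0.18968606  0.16263708 -4.86388021]
```

```bash
python3 -m creep '0 0.02 0 0 0.05;0 0.025 0 0 0.05;0 0.025 0 0 0.05;0 0.02 0 0 0.05;0 0 0 0 0.05;0 0 0 0 0.05'
python3 - <<'E'
from h import *
im=cams.read_camera("wrist");c=cams.calibration("wrist");cv2.imwrite("pics/i_wrist.png",im[...,::-1])
for k,z in(("stand_top",.11),("stand",0)):
    for r in finder.tip_of(k,"wrist")[:1]:print(k,round(r["p"],2),np.round(r["xy"]),tri([(r["xy"],c)],z)[0].round(4))
hsv=cv2.cvtColor(im,cv2.COLOR_RGB2HSV);m=cv2.inRange(hsv,(20,110,70),(35,255,255));m[150:]=0
N,l,s,ct=cv2.connectedComponentsWithStats(m)
for i in sorted(range(1,N),key=lambda i:-s[i,4])[:2]:
    e=cv2.fitEllipse(np.argwhere(l==i)[:,::-1][cv2.convexHull(np.argwhere(l==i)[:,::-1].astype(np.float32),returnPoints=False).ravel()].astype(np.float32))
    print("yel",s[i],e,tri([(ct[i],c)],.105)[0].round(4),tri([(e[0],c)],.105)[0].round(4))
for r in finder.masks_of("pad","wrist")[:1]:
    ys,xs=np.where(r["mask"]);print(r["p"],xs.min(),xs.max(),ys.min(),ys.max())
o=get_obs();g=o["tool_pos"];print(g,o["tool_rot"])
# far pad edge along tool axis
y=np.radians(o["tool_rot"][2]);d=np.array([np.cos(y),np.sin(y),0])
for L in(.066,.07,.074):print(L,proj(g+[0,0,.0145]+L*d,c).round(1))
E
```

```text
time_s: 23.3
tool_pos: [0.4979, 0.1782, 0.1984]
tool_rot: [-180.0, 0.1, 93.1]
force: [0.5, -1.0, -5.6]
grip_width: 0.0574
grasp_force: 50.0
stand_top 0.76 [288.  71.] [0.4951 0.2923]
stand 0.83 [285.  88.] [0.4942 0.2913]
yel [ 250   34   73   77 4378] ((286.0600280761719, 72.11627197265625), (72.11859130859375, 77.05914306640625), 178.13925170898438) [0.4941 0.2925] [0.494  0.2925]
[0.49792121 0.1782916  0.19853556] [1.79996431e+02 3.37622474e-02 9.30725677e+01]
0.066 [[283.3 144.7]]
0.07 [[283.3 136.2]]
0.074 [[283.3 127.5]]
```

```bash
python3 - <<'E'
import cv2,numpy as np
im=cv2.imread("pics/i_wrist.png")
for x in(250,275,300,320):print(x,[(y,im[y,x].tolist()) for y in range(122,144,2)])
E
```

```text
250 [(122, [185, 193, 182]), (124, [184, 192, 181]), (126, [184, 192, 181]), (128, [182, 190, 179]), (130, [171, 177, 172]), (132, [210, 215, 215]), (134, [222, 226, 225]), (136, [222, 226, 226]), (138, [222, 226, 225]), (140, [222, 227, 226]), (142, [223, 227, 226])]
275 [(122, [122, 127, 130]), (124, [123, 127, 130]), (126, [123, 128, 130]), (128, [123, 127, 129]), (130, [143, 148, 150]), (132, [204, 212, 212]), (134, [222, 226, 226]), (136, [222, 226, 226]), (138, [223, 227, 226]), (140, [223, 227, 226]), (142, [223, 227, 227])]
300 [(122, [119, 124, 127]), (124, [119, 124, 126]), (126, [121, 125, 127]), (128, [121, 125, 127]), (130, [138, 143, 144]), (132, [196, 203, 203]), (134, [219, 223, 223]), (136, [219, 224, 224]), (138, [220, 224, 223]), (140, [220, 224, 224]), (142, [220, 224, 224])]
320 [(122, [127, 133, 128]), (124, [165, 172, 163]), (126, [183, 190, 179]), (128, [184, 192, 180]), (130, [174, 180, 172]), (132, [194, 201, 199]), (134, [219, 223, 223]), (136, [220, 224, 224]), (138, [220, 224, 224]), (140, [221, 225, 224]), (142, [221, 225, 224])]
```

```bash
python3 -m creep '-0.001 0.025 0 0 0.05;-0.001 0.03 0 0 0.05;-0.002 0.03 0 0 0.05;0 0.02 0 0 0.05;0 0.006 0 0 0.05;0 0 -0.03 0 0.05;0 0 -0.03 0 0.05;0 0 -0.015 0 0.05'
python3 -m creep '0 0 -0.003 0 0.05;0 0 0 0 0.05;0 0 0 0 0.05;0 0 0 0 0.05'
```

```text
time_s: 24.5
tool_pos: [0.4934, 0.2882, 0.1218]
tool_rot: [-179.9, 0.1, 93.1]
force: [-0.6, 0.2, -5.7]
grip_width: 0.0568
grasp_force: 50.0
time_s: 25.0
tool_pos: [0.4942, 0.2907, 0.1214]
tool_rot: [179.9, -0.0, 93.2]
force: [0.3, 0.5, -4.9]
grip_width: 0.0572
grasp_force: 50.0
```

```bash
python3 -m creep '0 0 -0.003 0 0.05;0 0 -0.002 0 0.05;0 0 -0.001 0 0.05;0 0 0 0 0.05;0 0 0 0 0.05'
```

```text
time_s: 25.62
tool_pos: [0.4937, 0.2905, 0.1146]
tool_rot: [180.0, -0.0, 93.2]
force: [0.3, -0.1, -5.3]
grip_width: 0.0567
grasp_force: 50.0
```

```bash
python3 -m creep '0 0 -0.001 0 0.05;0 0 0 0 0.05;0 0 0 0 0.05'
```

```text
time_s: 26.0
tool_pos: [0.4937, 0.2905, 0.1136]
tool_rot: [180.0, 0.0, 93.2]
force: [0.3, 0.1, -5.5]
grip_width: 0.0572
grasp_force: 50.0
```

```bash
python3 -m creep '0 0 -0.001 0 0.05;0 0 0 0 0.05;0 0 0 0 0.05'; python3 -m creep '0 0 -0.001 0 0.05;0 0 0 0 0.05;0 0 0 0 0.05'
```

```text
time_s: 26.38
tool_pos: [0.4938, 0.2905, 0.1131]
tool_rot: [180.0, 0.0, 93.2]
force: [-1.3, -0.5, 0.8]
grip_width: 0.057
grasp_force: 50.0
time_s: 26.75
tool_pos: [0.4938, 0.2906, 0.1129]
tool_rot: [180.0, 0.0, 93.2]
force: [-3.5, -2.2, 6.5]
grip_width: 0.0568
grasp_force: 50.0
```

```bash
python3 -m creep '0 0 0.001 0 0.05;0 0 0 0 0.05;0 0 0 0 0.05;0 0 0 0 0.05' 6; python3 -m creep '0 0 0 0 0.06;0 0 0 0 0.064;0 0 0 0 0.07;0 0 0 0 0.075;0 0 0 0 0.08;0 0 0 0 0.087;0 0 0 0 0.087;0 0 0 0 0.087' 3
```

```text
time_s: 27.25
tool_pos: [0.4939, 0.2907, 0.1129]
tool_rot: [180.0, -0.0, 93.2]
force: [-2.3, -0.3, 2.5]
grip_width: 0.0582
grasp_force: 6.0
time_s: 28.25
tool_pos: [0.4937, 0.2904, 0.1126]
tool_rot: [180.0, 0.0, 93.2]
force: [0.1, -0.4, 0.4]
grip_width: 0.0867
grasp_force: 0.0
```

Released; check that it is level, then withdraw straight up.

```bash
python3 -m creep '0 0 0.005 0 0.087;0 0 0.01 0 0.087;0 0 0.02 0 0.087;0 0 0.03 0 0.087;0 0 0.03 0 0.087;0 0 0 0 0.087;0 0 0 0 0.087;0 0 0 0 0.087'
python3 - <<'E'
from h import *
for t in range(2):
  for n in("wrist","scene","side"):
    im=cams.read_camera(n);c=cams.calibration(n);cv2.imwrite(f"pics/z_{n}.png",im[...,::-1])
    for r in finder.masks_of("pad",n)[:1]:
        m=r["mask"];px=im[m].astype(int);ys,xs=np.where(m);print(n,round(r["p"],2),xs.min(),xs.max(),ys.min(),ys.max(),"red",((px[:,0]-px[:,2])>50).mean().round(2))
    y=np.radians(93.2);d=np.array([np.cos(y),np.sin(y),0]);w=np.array([-d[1],d[0],0])
    for a in(-10,0,10):
        l=d*np.cos(np.radians(a))+np.array([0,0,np.sin(np.radians(a))]);Q=proj(np.array([np.array([.494,.292,.128])+s*.07*l+q*.029*w for s in(1,-1) for q in(1,-1)]),c)
        if t==0:print("  exp",a,Q.min(0).round(),Q.max(0).round())
    for r in finder.tip_of("pad",n)[:1]:print("  tip",round(r["p"],2),tri([(r["xy"],c)],.128)[0].round(4))
E
```

```text
time_s: 29.25
tool_pos: [0.4932, 0.29, 0.2068]
tool_rot: [-179.9, 0.0, 93.2]
force: [-0.9, 0.1, -0.1]
grip_width: 0.0871
grasp_force: 0.0
wrist 0.57 247 319 126 274 red 0.0
  exp -10 [249. 130.] [320. 296.]
  exp 0 [247. 129.] [322. 289.]
  exp 10 [245. 131.] [324. 281.]
scene 0.66 336 374 228 254 red 0.0
  exp -10 [334. 217.] [375. 255.]
  exp 0 [333. 219.] [376. 254.]
  exp 10 [333. 221.] [377. 252.]
  tip 0.98 [0.5052 0.311 ]
side 0.63 233 255 139 162 red 0.06
  exp -10 [232. 141.] [256. 157.]
  exp 0 [231. 138.] [256. 161.]
  exp 10 [231. 135.] [256. 164.]
  tip 0.87 [0.4956 0.2954]
wrist 0.75 246 319 125 274 red 0.0
  tip 0.57 [0.4908 0.2953]
scene 0.82 336 374 227 254 red 0.02
  tip 0.79 [0.4953 0.2933]
side 0.9 233 254 139 162 red 0.08
  tip 0.75 [0.4978 0.2937]
```

```bash
python3 -c "
from cell import ticket;print(ticket.sign_off())"
```

```text
the job is handed in; nothing more can be done
None
```

The job is handed in at about 30 s: the pad stood let go in the vice, then ended up on the domed stand, steel back up, released, and level and still in the last camera checks; it slipped out of the grip while I was laying it over on the bench but landed lining down as intended.

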